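# Press a key behind a push-latch cover

## Task

The grey console's two keys are hidden under its push-latch cover: press the front of the cover down and let go so that it pops open. Press the round key fully down and let it come up again, without pressing the square key, then push the cover back down and press until it latches and stays shut. Only press and push: pick nothing up, and leave the loose things around where they are.

Things in the scene. Friction and masses are not known exactly. Their poses are not given: they have to be found in the camera images.
- console: Grey bench console fixed to the worktop, 100 mm deep (x), 180 wide (y), 45 high, turned by up to 0.4 rad. Origin: centre of its underside, on the worktop; x points away from the robot (to the hinge side), y left, z up. On it, 45 to 55 mm high, a black plinth 56 x 148 mm carries two keys, hidden by a hinged grey cover.
- cover (a joint): Angle of the cover (rad), a shallow upturned tray hinged along its far side: 0 = shut and latched, grows as the front edge rises and swings back. Push-push latch: each press down to the stop at -0.15 rad and release changes it over (a press short of about -0.11 does not). Released, a damped spring opens it in about 1 s to 1.34 (it can be pushed on to 1.45); latched, it stays at 0 to 0.02.
- cover_hinge (a point): Middle of the cover's hinge line, fixed to the console: 30 mm along the console's x from its origin, 55 mm above the worktop. The hinge line runs along the console's y.
- press_pad (a point): Centre of the black press pad (16 x 34 mm) on the cover's flat outer face, in the middle of its width, 47 mm from the hinge line along the cover and 21 mm off the plane of its rim. Shut: 76 mm above the worktop, and it goes down 7 mm to the stop with about 3 N. Moves with the cover.
- cover_front_edge (a point): Middle of the cover's front edge, on its outer face; the cover is 62 mm deep, 156 wide, 21 high. Open, the outer face looks away from the robot, the edge stands about 120 mm above the worktop. To shut: push the outer face over towards the robot and down, past 0 to the stop (the spring resists with up to 3 N at the pad), let go, and it stays latched.
- round_key_top (a point): Centre of the top of the round key (21 mm diameter, grey), 63 mm above the worktop, under the cover on the left or the right half of the plinth: 44 mm before the hinge line, 45 mm from the console's middle. The keys change places between runs.
- round_key (a joint): Travel of the round key (m): 0 = up, 0.005 = fully down; springs back by itself; 1.5 N moves it, 4 N holds it fully down.
- square_key_top (a point): Centre of the top of the square key (20 x 20 mm, same grey), same height as the round key, in the other half of the plinth. A steel striker pin of the latch (3 mm thick, 57 mm long) stands off the inner side of the cover midway between the two keys; with the cover open it points to the robot, 30 mm above the plinth.
- square_key (a joint): Travel of the square key (m), as for the round key; it is not to be pressed.
- fitting: Grey knurled metal fitting, upright cylinder 26x27x30 mm, loose near the console. Origin: its underside's centre (as it lies). A bystander, not to be moved.
- brass_plug: Brass hexagon plug 19x22x22 mm, loose near the console. Origin: its underside's centre (as it lies). A bystander, not to be moved.
- brass_adapter: Brass threaded adapter lying down, 24x45x21 mm, loose near the console. Origin: its underside's centre (as it lies). A bystander, not to be moved.
- yellow_pad: Memo pad, a flat block 76x77x12 mm, loose near the console. Origin: its underside's centre (as it lies). A bystander, not to be moved.
- driver: Screwdriver lying behind the console, 168 mm long, 19 mm thick, loose near the console. Origin: its underside's centre (as it lies). A bystander, not to be moved.
- paper_roll: White roll of paper labels lying flat, 68 mm diameter, 30 mm high, loose to the left. Origin: its underside's centre (as it lies). A bystander, not to be moved.

How it is judged (in metres and radians):
On the way, in this order (a step that is already met when the one before it is completed fails the run):
1. the cover has popped open (more than 1.1 rad) (value of joint cover above 1.1 rad), for 0.2 s.
2. with the cover open, the round key is pressed fully down (at least 4 of its 5 mm) (value of joint round_key above 0.004 m and value of joint cover above 0.5 rad), for 0.05 s.
3. the round key is up again, the cover still open (value of joint round_key below 0.001 m and value of joint cover above 0.5 rad), for 0.05 s.
At the end, for the whole second after the job is handed in: The cover is shut and latched by itself (within 0.04 rad of 0) and at rest, both keys are up (within 1 mm), and every loose thing is within 30 mm of where it was (value of joint cover between -0.04 and 0.04 rad and value of joint each of round_key, square_key below 0.001 m and velocity of joint cover below 0.1 rad/s and distance of each of fitting, brass_plug, brass_adapter, yellow_pad, driver, paper_roll from where it was at the start of the episode below 0.03 m); the robot touches nothing.
It fails at once if the square key is pressed (more than 2.5 mm) (value of joint square_key above 0.0025 m).
It fails at once if a loose thing is lifted or displaced (more than 30 mm) (distance of any of fitting, brass_plug, brass_adapter, yellow_pad, driver, paper_roll from where it was at the start of the episode above 0.03 m).
It also fails if it takes over 51 s, if anything falls off the work surface, if the arm or the gripper's body presses on something with over 40 N, if the wrist force passes 120 N, or if a joint passes its speed limit or range.

## Robot

A 6-joint arm with a two-finger parallel gripper is mounted at the origin on a cart in front of the work surface, level with it; the furniture and walls round the work are solid. World frame = base frame: x ahead of the robot, y to its left, z up, the work surface at z = 0. Lengths are in m, angles in degrees, forces in N, time in s.
With the tool pointing down it reaches from about 0.4 to 0.925 m from the base axis. Payload 3.4 kg.
Tool frame: the origin (TCP) lies between the finger pads; the fingertips stand robot.tip_extent ahead of it and the grasp point (between the pads) lies 2 mm behind it (robot.tip_extent is the distance from the TCP to the fingertips, in m); z points along the fingers, y is the line along which they close (so a half turn about z gives the same grasp; the last joint's range is limited). The gripper opens to 85 mm and grips with 20 to 120 N. Pads are 22 mm wide; open, the fingers measure 114 mm over their backs; the gripper's body (76 mm by 85 mm) begins 54 mm behind the grasp point. The pads swing forward as they close: fully open they stand 13 mm farther back than shut.
Start: joints at [62.08, 17.578, 86.31, -0, 76.112, -4.211], TCP at [0.231, 0.526, 0.221] pointing down, gripper open.
Joint ranges: [-179.03, 179.03], [-60, 130.46], [8.19, 133.38], [-81.62, 261.62], [5.75, 156.47], [-153.77, 153.77]. Speed limits (degrees/s): [147.25, 147.25, 180, 180, 180, 180].

## Interface

Orientations are given as a 3x3 rotation matrix whose columns are the frame's x, y, z axes.
In Python, from plant import read_state, read_camera, camera_params, robot gives the robot as it stands.
- The arm moves only by the shell command python3 -m inch 'ROWS' [OPENING]. ROWS is JSON, a list of rows, each a list of 4 numbers: the shift along the tool's x, y, z scaled (see below), then the turn about the tool's z scaled (see below). A call has exactly 5 rows; each row shifts and turns the commanded pose from where the row before left it, along the tool's axes as they then stand; what a row does not reach is not made up. The controller multiplies each number of a shift by 400 mm and each number of a turn by pi rad. A row lasts 1/12 s, in which the tool goes at most 41.7 mm and 7.16 degrees, less where a joint would pass 70% of its speed; a pose out of reach is approached as far as the arm can. A call with a number of a shift or a turn outside -1 to 1 is refused whole. A call with a gripper value outside its range is refused whole. OPENING is the closure in counts, from 0 (fully open) to 255 (shut), set as the call begins (- or left out, the last holds). The fingers move at their own pace and stop on an object; the grip force is fixed at half the most. Time passes only in rows, so rows that do not move let the fingers close, or fill a call up. It gives the time, the measured TCP pose, the force, the opening and the grip force at its end, in the units of the state.
- read_state(): the state, without advancing time (a new reading comes with each control period).
- read_camera(name): name is "side" or "top"; returns (picture, depth): 384x512x3 uint8, blue, green, red; 384x512 float32, m along the optical axis (not along the pixel's ray), 0 where there is no reading.
- camera_params(name): a dict with "vertical_fov" (degrees; the focal length in pixels is half the picture's height over the tangent of half this angle, whatever the lens; pixels are square), "cx", "cy" (the principal point, pixels), "k1" (the pictures are not rectified: a ray, as slopes to the right and down, at radius r is drawn at 1 + k1 r^2 times it, then the intrinsics apply), "eye" and "rotation" of the camera in the world. Camera axes: x right, y down, z forward; pixel columns grow to the right and rows downward; lengths in m; the calibration is good to about 2 mm. A picture is of the moment at which its call begins. camera_params takes no time and is no camera call.
- robot.hand_in(): hands the job in; it is judged then, once.
The state is a dict: "t": time; "joint_positions": joint angles; "qd": joint speeds; "effort": joint torques, N m; "eef_pos": TCP position; "ee_rot": TCP orientation; "force": force on the tool from outside, world axes, zero at the start; "torque": the same for the moment, N m; "gripper_width": finger opening in m; "grasp_force": force on a finger pad.
Only numpy, scipy, OpenCV 4.12 (cv2) and the standard library are available. Lean on these libraries where they do the work, as an engineer would, in place of code of your own. Each camera call takes 0.05 s, during which the arm holds its last target. There are 200 camera calls.

## Working session

There is one attempt and no reset: what is moved stays moved. The work goes in short steps, Python scripts to look and compute and a shell command to move; the robot and the scene stay as the last step left them, time stands still between calls to the robot, and variables do not carry over. Pictures are saved under pics/ and viewed, at most 10 in all, crops included, and the job is handed in when it is done.

```bash
ls; mkdir -p pics; cat > h.py <<'E'
import numpy as np,cv2
from plant import read_state, read_camera, camera_params, robot
def K(p):
    f=192/np.tan(np.radians(p["vertical_fov"]/2)); return f
def rays(p,uv):
    f=K(p); uv=np.atleast_2d(np.array(uv,float))
    d=(uv-[p["cx"],p["cy"]])/f; s=d.copy()
    for _ in range(20): s=d/(1+p["k1"]*(s**2).sum(1,keepdims=True))
    return s
def onplane(p,uv,z):
    s=rays(p,uv); d=np.c_[s,np.ones(len(s))]@np.array(p["rotation"]).T
    e=np.array(p["eye"]); return e+d*((z-e[2])/d[:,2:])
def withdepth(p,uv,dep):
    s=rays(p,uv); z=np.array([dep[int(v),int(u)] for u,v in np.atleast_2d(uv)])[:,None]
    return np.array(p["eye"])+(np.c_[s,np.ones(len(s))]*z)@np.array(p["rotation"]).T
E
python3 - <<'E'
from h import *
np.set_printoptions(precision=4,suppress=True)
for n in("top","side"):
    im,d=read_camera(n); cv2.imwrite(f"pics/{n}0.png",im if n=="side" else cv2.resize(im,(800,600))); np.save(n+"0.npy",d); print(n,camera_params(n))
s=read_state(); print(s["eef_pos"],s["ee_rot"],s["t"],robot.tip_extent,s["force"])
E
```

```text
pics
top {'vertical_fov': 50.195208984184845, 'cx': 255.21040839153235, 'cy': 191.4985942891562, 'k1': -0.023426358790255574, 'eye': array([0.436 , 0.0293, 1.0815]), 'rotation': array([[-0.0066, -0.9975,  0.07  ],
       [-0.9994,  0.0043, -0.0331],
       [ 0.0327, -0.0701, -0.997 ]])}
side {'vertical_fov': 54.77126530727993, 'cx': 255.59394842721613, 'cy': 193.70088224695857, 'k1': -0.08798965381976495, 'eye': array([ 0.0502, -0.0754,  0.8374]), 'rotation': array([[ 0.2311, -0.8324,  0.5036],
       [-0.9729, -0.2012,  0.1139],
       [ 0.0065, -0.5163, -0.8564]])}
[0.2309 0.5259 0.2199] [[-0.9156  0.4021 -0.0009]
 [ 0.4021  0.9156 -0.0016]
 [ 0.0001 -0.0018 -1.    ]] 0.1 0.017 [0.0642 0.2971 0.0637]
```

View pics/top0.png

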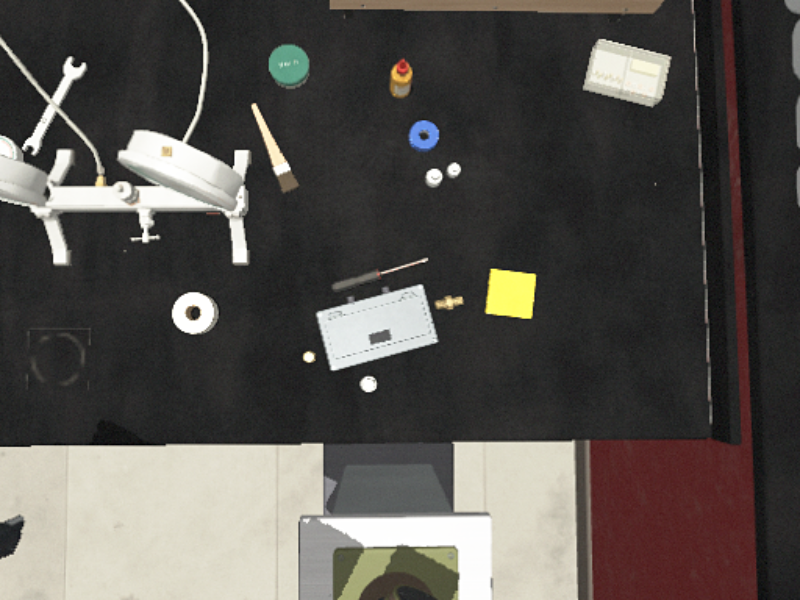

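View pics/side0.png

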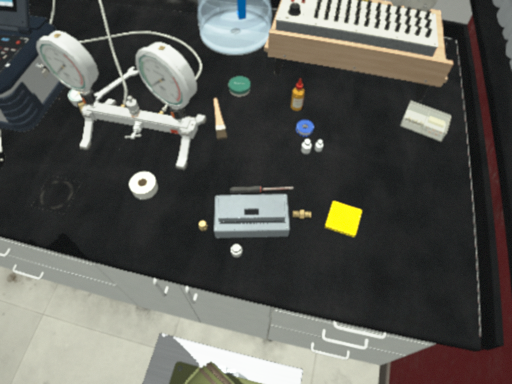

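The top view shows the console at about (377,328) of 800x600, turned slightly, with the pad at (380,337). The fitting is at (368,384), the plug at (309,357), the adapter at (449,302) and the driver behind the console. I'll enlarge this for corners.

```bash
python3 - <<'E'
from h import *
im=cv2.imread("pics/side0.png")[170:270,180:320]
t,_=read_camera("top"); cv2.imwrite("pics/t.png",t)
a=cv2.resize(t[165:260,190:305],None,fx=6.9,fy=6.3,interpolation=cv2.INTER_CUBIC)
cv2.imwrite("pics/top_c.png",a); print(a.shape)
# pad by darkness
p=camera_params("top"); 
g=cv2.cvtColor(t,cv2.COLOR_BGR2GRAY); m=np.zeros_like(g); m[208:223,230:256]=(g[208:223,230:256]<90)
n,l,st,c=cv2.connectedComponentsWithStats(m); print(st,c)
i=1+np.argmax(st[1:,4]); print("pad",onplane(p,c[i],.076), withdepth(p,c[i],np.load("top0.npy")))
E
```

```text
(598, 794, 3)
[[     0      0    512    384 196597]
 [   241    213      2      1      2]
 [   245    212      4      2      4]
 [   237    214      1      2      2]
 [   239    214      1      1      1]
 [   238    219      1      1      1]
 [   243    218      1      1      1]] [[255.50075027 191.49873599]
 [241.5        213.        ]
 [246.5        212.25      ]
 [237.         214.5       ]
 [239.         214.        ]
 [238.         219.        ]
 [243.         218.        ]]
pad [[0.45564739 0.01759215 0.076     ]] [[0.45559774 0.01762167 0.07853707]]
```

View pics/top_c.png

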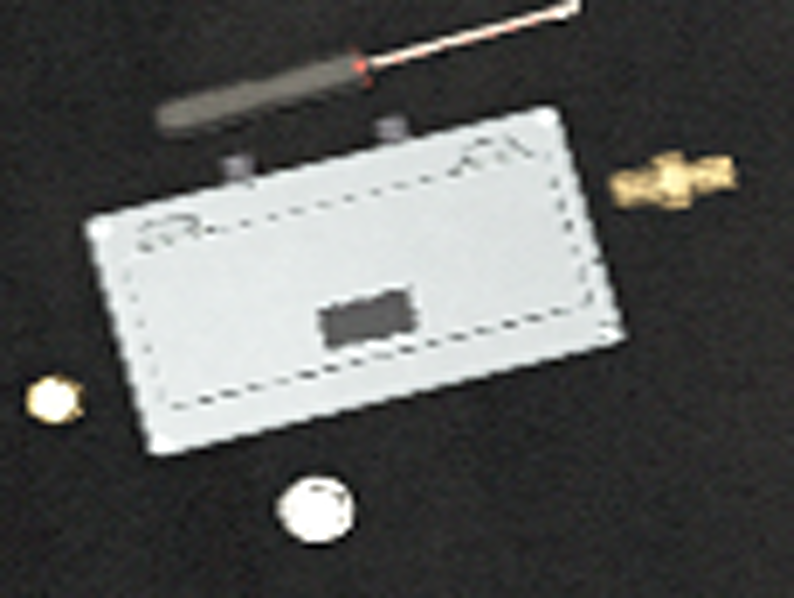

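The crop shows the pad centre at (367,318). The console's top corners are at (90,222), (550,110), (624,338) and (153,452).

```bash
python3 - <<'E'
from h import *
np.set_printoptions(precision=4,suppress=True)
p=camera_params("top"); d=np.load("top0.npy")
f=lambda c:np.array(c)/[794/115,598/95]+[189.5,164.5]
C=onplane(p,f([(90,222),(550,110),(624,338),(153,452)]),.045)
P=onplane(p,f([(367,318)]),.076)[0]
print(C,"pad",P,withdepth(p,f([(367,318)]),d))
c=C.mean(0); v=(C[0]-C[1])+(C[3]-C[2]); th=np.arctan2(-v[0],v[1]); print("cen",c,"yaw",th,np.degrees(th))
print("w,d",np.linalg.norm(C[0]-C[1]),np.linalg.norm(C[3]-C[2]),np.linalg.norm(C[0]-C[3]),np.linalg.norm(C[1]-C[2]))
ex=np.array([np.cos(th),np.sin(th)]);print("pad-pred",c[:2]-.017*ex)
for n,uv in dict(fit=(316,510),plug=(54,400),adap=(675,180),drvL=(165,118),drvT=(575,8)).items(): 
    q=onplane(p,f([uv]),.02)[0]; ey=np.array([-ex[1],ex[0]]);print(n,q, "console frame",(q[:2]-c[:2])@ex,(q[:2]-c[:2])@ey)
E
```

```text
[[ 0.4884  0.128   0.045 ]
 [ 0.5328 -0.0408  0.045 ]
 [ 0.4407 -0.0671  0.045 ]
 [ 0.3964  0.105   0.045 ]] pad [0.4489 0.027  0.076 ] [[0.4489 0.027  0.0777]]
cen [0.4646 0.0313 0.045 ] yaw 0.2547315647354267 14.595043568103463
w,d 0.1745189448789273 0.1776869023082676 0.09474320016733957 0.09579677563833916
pad-pred [0.4481 0.027 ]
fit [0.3715 0.0462 0.02  ] console frame -0.08633920174093888 0.03797100356511918
plug [0.4169 0.1436 0.02  ] console frame -0.017848970158132818 0.1207054700767325
adap [ 0.5059 -0.0894  0.02  ] console frame 0.009595748881610872 -0.12721082972464864
drvL [0.5324 0.1024 0.02  ] console frame 0.08351283599292543 0.05174548922275298
drvT [ 0.5776 -0.0523  0.02  ] console frame 0.08834488469259447 -0.10938104746187677
```

Sizes, the pad position and the height all agree: console centre (0.465, 0.031), yaw 14.6°. Moving over the pad with the gripper shut.

```bash
python3 -m inch '[[-0.0666,-0.0616,0,0],[-0.0666,-0.0616,0,0],[-0.0666,-0.0616,0,0],[-0.0666,-0.0616,0,0],[-0.0666,-0.0616,0,0]]' 255
python3 -m inch '[[-0.0666,-0.0616,0,0],[-0.0666,-0.0616,0,0],[-0.0666,-0.0616,0,0],[-0.0666,-0.0616,0,0],[-0.0666,-0.0616,0,0]]'
python3 -m inch '[[-0.0666,-0.0616,0,0],[-0.0666,-0.0616,0,0],[-0.0666,-0.0616,0,0],[-0.0666,-0.0616,0,0],[-0.0666,-0.0616,0,0]]'
python3 -m inch '[[0,0,0,-0.0355],[0,0,0,-0.0355],[0,0,0,-0.0355],[0,0,0,-0.0355],[0,0,0,-0.0355]]'
python3 -m inch '[[0,0,0,-0.0355],[0,0,0.06,0],[0,0,0.06,0],[0,0,0,0],[0,0,0,0]]'
cat >> h.py <<'E'
C=np.array([.4649,.0313]); th=np.radians(14.6); ex=np.array([np.cos(th),np.sin(th)]); ey=np.array([-ex[1],ex[0]])
def cf(): # tcp in console frame (mm), tip height
    s=read_state(); p=np.array(s["eef_pos"]); R=np.array(s["ee_rot"]); q=p[:2]-C
    print("t",round(s["t"],2),"console x,y,tipz mm",np.round(1e3*np.array([q@ex,q@ey,p[2]-robot.tip_extent]),1),"tool axes in console x:",np.round([R[:2,0]@ex,R[:2,0]@ey],3),"zax",np.round(R[:,2],3),"F",np.round(s["force"],1),s["gripper_width"])
E
python3 -c "
from h import *
cf();im,_=read_camera('top');cv2.imwrite('pics/a.png',cv2.resize(im[120:280,150:350],(800,640))[:600])"
```

```text
t: 0.57
eef_pos: [0.3037, 0.3585, 0.2204]
ee_rot: [[-0.916, 0.401, -0.0], [0.401, 0.916, -0.001], [0.0, -0.001, -1.0]]
force: [1.4, 0.2, 0.2]
gripper_width: 0.0252
grasp_force: 0.0
t: 0.98
eef_pos: [0.3761, 0.192, 0.2207]
ee_rot: [[-0.916, 0.402, 0.0], [0.402, 0.916, -0.0], [-0.0, -0.0, -1.0]]
force: [0.6, 0.2, 0.4]
gripper_width: -0.0002
grasp_force: 0.0
t: 1.4
eef_pos: [0.4486, 0.0256, 0.2207]
ee_rot: [[-0.916, 0.402, -0.0], [0.402, 0.916, 0.0], [0.0, 0.0, -1.0]]
force: [0.5, 0.5, -0.2]
gripper_width: -0.0001
grasp_force: 0.0
t: 1.82
eef_pos: [0.4482, 0.0271, 0.2204]
ee_rot: [[-0.989, -0.148, -0.001], [-0.148, 0.989, 0.0], [0.001, 0.0, -1.0]]
force: [0.2, 0.0, -0.4]
gripper_width: -0.0001
grasp_force: 0.0
t: 2.23
eef_pos: [0.447, 0.0274, 0.1718]
ee_rot: [[-0.968, -0.253, -0.004], [-0.253, 0.968, 0.0], [0.004, 0.001, -1.0]]
force: [-0.5, -0.5, -0.1]
gripper_width: 0.0
grasp_force: 0.0
t 2.23 console x,y,tipz mm [-18.3   0.8 154.8] tool axes in console x: [-1.    -0.001] zax [-0.004  0.    -1.   ] F [-0.5 -0.5 -0.1] 1.7523651427147896e-05
```

View pics/a.png

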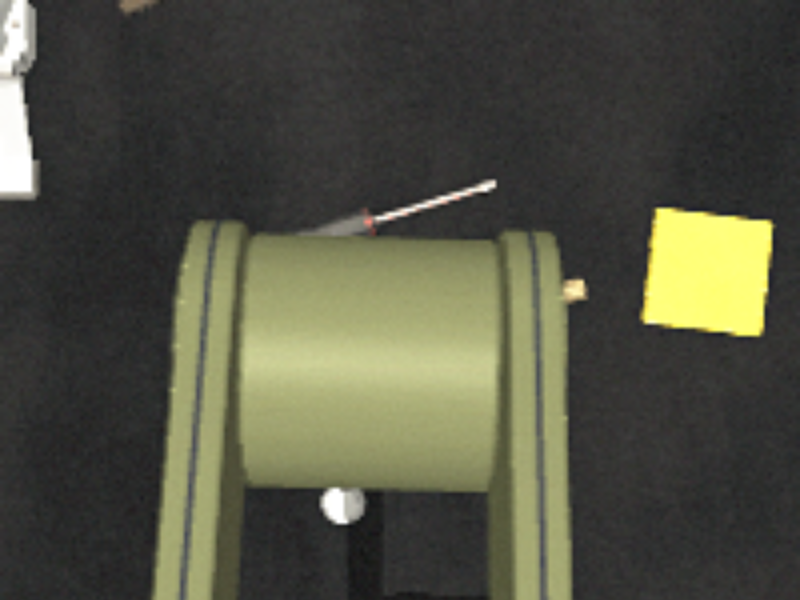

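The arm hides the pad from above, but the tool pose is good. Going down to the pad, then press in small steps.

```bash
python3 -m inch '[[0,0,0.06,0],[0,0,0.06,0],[0,0,0.06,0],[0,0,0,0],[0,0,0,0]]'
python3 -m inch '[[0,0,0.008,0],[0,0,0.005,0],[0,0,0.005,0],[0,0,0.003,0],[0,0,0,0]]'; python3 -c "
from h import *
cf()"
```

```text
t: 2.7
eef_pos: [0.4485, 0.0274, 0.1011]
ee_rot: [[-0.968, -0.253, -0.001], [-0.253, 0.968, 0.0], [0.001, 0.0, -1.0]]
force: [0.8, -0.6, 0.5]
gripper_width: 0.0001
grasp_force: 0.0
t: 3.12
eef_pos: [0.4487, 0.0274, 0.0927]
ee_rot: [[-0.968, -0.253, 0.001], [-0.253, 0.968, -0.0], [-0.001, -0.0, -1.0]]
force: [0.3, 0.3, -0.6]
gripper_width: -0.0001
grasp_force: 0.0
t 3.12 console x,y,tipz mm [-16.6   0.3  75.7] tool axes in console x: [-1.    -0.001] zax [ 0.001 -0.    -1.   ] F [ 0.3  0.3 -0.6] -5.92017738708745e-05
```

```bash
python3 -m inch '[[0,0,0.006,0],[0,0,0.006,0],[0,0,0.006,0],[0,0,0.003,0],[0,0,0,0]]'
python3 -c "
from h import *
cf()"
```

```text
t: 3.53
eef_pos: [0.4481, 0.0274, 0.0835]
ee_rot: [[-0.968, -0.253, -0.001], [-0.253, 0.968, 0.0], [0.001, 0.0, -1.0]]
force: [-0.3, 0.4, 0.2]
gripper_width: -0.0001
grasp_force: 0.0
t 3.53 console x,y,tipz mm [-17.2   0.4  66.5] tool axes in console x: [-1.    -0.001] zax [-0.001  0.    -1.   ] F [-0.3  0.4  0.2] -7.390539649541832e-05
```

```bash
python3 -m inch '[[0,0,0.005,0],[0,0,0.005,0],[0,0,0,0],[0,0,0,0],[0,0,0,0]]' | grep -E "pos|force"
python3 -c "
from h import *
cf();im,_=read_camera('side');cv2.imwrite('pics/b.png',cv2.resize(im[130:280,160:360],(800,600),interpolation=cv2.INTER_CUBIC))"
```

```text
eef_pos: [0.4485, 0.0274, 0.0799]
force: [0.4, 0.7, 1.1]
grasp_force: 0.0
t 3.95 console x,y,tipz mm [-16.8   0.3  62.9] tool axes in console x: [-1.    -0.001] zax [-0. -0. -1.] F [0.4 0.7 1.1] -0.0002768282666068436
```

View pics/b.png

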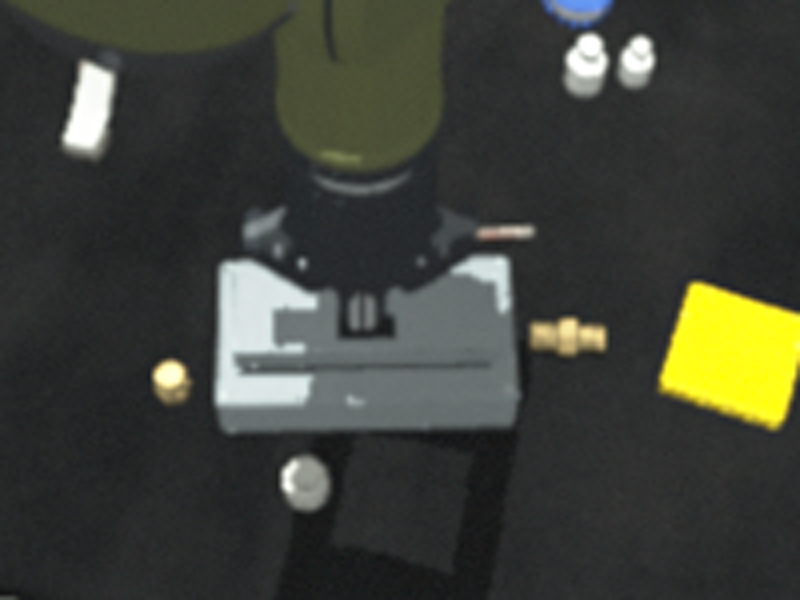

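The fingertips are on the pad, which is at (365,325) in the crop, and force is just starting. Continue.

```bash
python3 -m inch '[[0,0,0.005,0],[0,0,0.003,0],[0,0,0,0],[0,0,0,0],[0,0,0,0]]' | grep -E "pos|force"
python3 -m inch '[[0,0,0.003,0],[0,0,0.003,0],[0,0,0,0],[0,0,0,0],[0,0,0,0]]' | grep -E "pos|force"
```

```text
eef_pos: [0.4485, 0.0274, 0.0767]
force: [0.2, 0.7, 0.2]
grasp_force: 0.0
eef_pos: [0.4485, 0.0274, 0.0743]
force: [-1.2, 0.3, 0.1]
grasp_force: 0.0
```

```bash
python3 -c "
from h import *
np.set_printoptions(precision=4,suppress=True)
cf();im,d=read_camera('side');d0=np.load('side0.npy');p=camera_params('side')
a=cv2.resize(im[185:235,215:285],(784,560),interpolation=cv2.INTER_CUBIC);cv2.imwrite('pics/c.png',a)
for v in range(200,226,2):
  print(v,[ '%.0f/%.0f'%(withdepth(p,[(u,v)],d)[0,2]*1e3,withdepth(p,[(u,v)],d0)[0,2]*1e3) for u in (230,236,242,246,250,254,258,262,268)])
print(read_state()['effort'],robot.tip_extent)
"
```

```text
t 4.83 console x,y,tipz mm [-16.9   0.4  57.3] tool axes in console x: [-1.    -0.001] zax [-0.  0. -1.] F [-1.2  0.3  0.1] -0.00020682968102868576
200 ['148/75', '149/73', '139/75', '156/77', '121/74', '156/72', '138/76', '143/73', '146/77']
202 ['76/75', '140/73', '129/76', '140/76', '120/76', '138/76', '129/76', '138/75', '75/74']
204 ['73/837', '76/74', '78/75', '131/78', '121/75', '129/74', '74/76', '76/74', '77/75']
206 ['74/76', '75/77', '77/75', '111/74', '118/76', '112/76', '77/76', '76/75', '77/78']
208 ['74/78', '76/77', '74/77', '104/76', '111/77', '101/77', '78/77', '75/75', '75/77']
210 ['74/74', '76/77', '73/76', '91/75', '99/77', '94/76', '78/76', '78/77', '77/77']
212 ['75/74', '77/76', '75/73', '77/77', '90/79', '78/76', '76/76', '74/76', '74/75']
214 ['75/74', '76/76', '77/77', '79/76', '74/72', '79/77', '79/77', '75/78', '75/79']
216 ['78/75', '74/77', '76/76', '77/79', '76/74', '74/76', '75/78', '75/75', '75/77']
218 ['72/72', '72/71', '71/73', '71/70', '70/69', '69/70', '71/69', '69/68', '70/69']
220 ['63/63', '59/62', '59/59', '60/61', '60/60', '60/63', '59/58', '59/59', '56/60']
222 ['45/43', '43/42', '43/44', '43/42', '43/44', '45/45', '43/43', '43/42', '45/44']
224 ['44/43', '46/43', '43/44', '45/43', '44/47', '43/46', '45/44', '45/43', '44/44']
[ -0.0002 -37.4215 -16.5893  -0.0002   0.0029  -0.    ] 0.017
```

View pics/c.png

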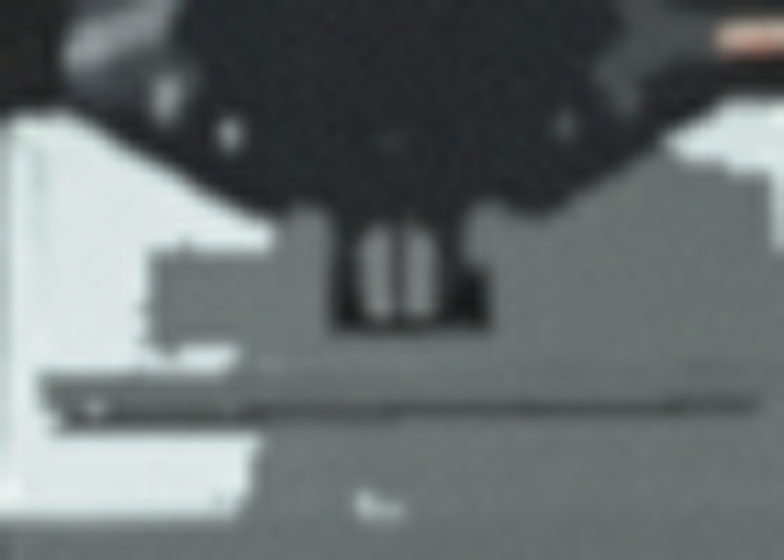

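```bash
python3 -c "
from h import *
p=camera_params('side')
for z in (.06,.07,.076,.08,.085,.09,.1):
  q=onplane(p,[(250.4,213.2)],z)[0,:2]-C;print(z,q@ex,q@ey)
q=onplane(p,[(215+330/11.2,185+328/11.2),(215+490/11.2,185+325/11.2)],.076)[:,:2]-C;print('pad near corners',q@ex,q@ey)
s=read_state();print(s['joint_positions'],s['force'])
"
```

```text
0.06 -0.013560213864065444 -0.0004434885004524922
0.07 -0.01889382411186907 -0.0004219472227229407
0.076 -0.022093990260551137 -0.0004090224560852276
0.08 -0.024227434359672593 -0.0004004059449934183
0.085 -0.026894239483574407 -0.00038963530612863567
0.09 -0.02956104460747611 -0.0003788646672638816
0.1 -0.03489465485527973 -0.0003573233895343306
pad near corners [-0.02470129 -0.0245954 ] [ 0.01340859 -0.01976885]
[-1.89476800e+00  1.78691162e+01  1.12126186e+02 -1.81388398e-03
  5.00068600e+01 -1.06526691e+02] [-0.61163887 -0.74525974 -1.27918115]
```

The image shows the tips still hovering about 5–10 mm above the pad, so the real tip sits higher than nominal. I'll carry on down in small steps and watch the force.

```bash
for i in 1; do :; done; python3 -m inch '[[0,0,0.003,0],[0,0,0.003,0],[0,0,0.003,0],[0,0,0,0],[0,0,0,0]]' | grep -E "pos|[^_]force"
python3 -m inch '[[0,0,0.003,0],[0,0,0.003,0],[0,0,0.003,0],[0,0,0,0],[0,0,0,0]]' | grep -E "pos|[^_]force"
```

```text
eef_pos: [0.4484, 0.0274, 0.0706]
eef_pos: [0.4484, 0.0274, 0.067]
```

```bash
python3 -c "
from h import *
cf();im,d=read_camera('side')
a=cv2.resize(im[185:235,215:285],(784,560),interpolation=cv2.INTER_CUBIC);cv2.imwrite('pics/d.png',a)
p=camera_params('side')
for v in range(202,226,2):
  print(v,[ '%.0f'%(withdepth(p,[(u,v)],d)[0,2]*1e3) for u in (230,242,246,248,250,252,254,262,268)])
"
```

```text
t 5.72 console x,y,tipz mm [-17.    0.4  50. ] tool axes in console x: [-1.    -0.001] zax [-0.  0. -1.] F [ 0.3  0.2 -1.1] 0.0001267857570408538
202 ['139', '132', '148', '146', '115', '148', '147', '138', '137']
204 ['75', '122', '129', '131', '115', '130', '131', '131', '74']
206 ['76', '76', '122', '122', '115', '118', '123', '73', '76']
208 ['74', '76', '102', '108', '111', '110', '104', '77', '76']
210 ['76', '76', '94', '99', '99', '99', '89', '75', '76']
212 ['77', '75', '81', '92', '91', '89', '76', '76', '73']
214 ['76', '76', '77', '82', '85', '80', '75', '79', '76']
216 ['75', '77', '76', '76', '76', '75', '77', '78', '73']
218 ['75', '72', '69', '70', '73', '71', '71', '67', '67']
220 ['62', '61', '61', '60', '61', '59', '61', '60', '61']
222 ['44', '43', '43', '41', '42', '43', '46', '47', '46']
224 ['46', '43', '43', '44', '42', '44', '43', '43', '44']
```

View pics/d.png

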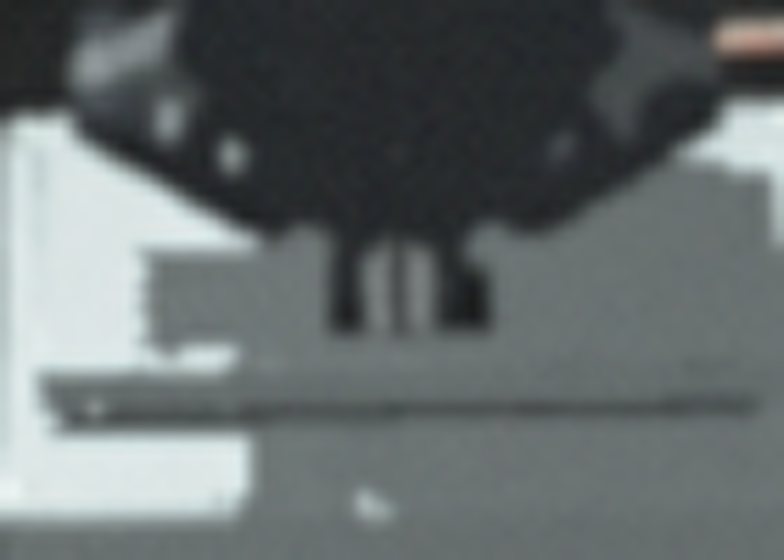

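The tips are still a few mm above the pad. Continue until the force rises.

```bash
python3 -m inch '[[0,0,0.004,0],[0,0,0.004,0],[0,0,0.004,0],[0,0,0,0],[0,0,0,0]]' | grep -E "pos|^force"
python3 -m inch '[[0,0,0.002,0],[0,0,0.002,0],[0,0,0.002,0],[0,0,0,0],[0,0,0,0]]' | grep -E "pos|^force"
```

```text
eef_pos: [0.4475, 0.0273, 0.0621]
force: [-2.7, -1.5, 3.2]
eef_pos: [0.4469, 0.0272, 0.0597]
force: [-5.1, -2.3, 5.4]
```

Contact. The cover is rotating, which drags the tip towards the robot. Press on to the stop, following the drag.

```bash
python3 -m inch '[[0.003,0,0.003,0],[0.002,0,0.003,0],[0,0,0.002,0],[0,0,0,0],[0,0,0,0]]' | grep -E "pos|^force"
python3 -m inch '[[0,0,0.003,0],[0,0,0.003,0],[0,0,0,0],[0,0,0,0],[0,0,0,0]]' | grep -E "pos|^force"
```

```text
eef_pos: [0.4469, 0.0271, 0.0589]
force: [-8.3, -0.3, 26.3]
eef_pos: [0.447, 0.0271, 0.0585]
force: [-12.9, -0.8, 48.2]
```

At the stop: the tip is 69 mm high when TCP z is 0.0587, so the effective tip is TCP z + 10 mm. Release fast upward.

```bash
python3 -m inch '[[0,0,-0.05,0],[0,0,-0.1,0],[0,0,-0.1,0],[0,0,-0.1,0],[0,0,0,0]]' | grep -E "pos|^force"
python3 -m inch '[[0.1,0,-0.05,0],[0.1,0,0,0],[0.05,0,0,0],[0,0,0,0],[0,0,0,0]]' | grep -E "pos|^force"
python3 -m inch '[[0,0,0,0],[0,0,0,0],[0,0,0,0],[0,0,0,0],[0,0,0,0]]' | grep -E "pos|^force"
python3 -c "
from h import *
cf();im,d=read_camera('side');np.save('s1.npy',d)
cv2.imwrite('pics/e.png',cv2.resize(im[130:280,160:360],(800,600),interpolation=cv2.INTER_CUBIC))"
```

```text
eef_pos: [0.4531, 0.0271, 0.202]
force: [1.5, 0.4, 0.1]
eef_pos: [0.3525, 0.0024, 0.2132]
force: [-0.4, -0.7, 0.5]
eef_pos: [0.3531, 0.0024, 0.2128]
force: [-0.3, 0.2, 0.0]
t 8.68 console x,y,tipz mm [-115.5    0.2  195.8] tool axes in console x: [-1.    -0.001] zax [-0.  0. -1.] F [-0.3  0.2  0. ] -8.635459580941452e-05
```

View pics/e.png

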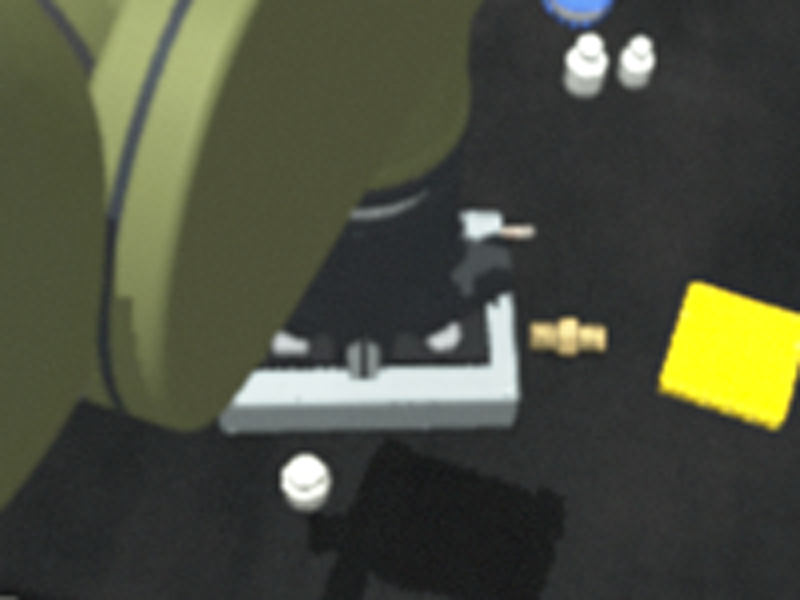

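The cover is open but the gripper hides the keys. Move left to clear the view.

```bash
python3 -m inch '[[-0.04,0.09,0,0],[-0.04,0.09,0,0],[-0.04,0.09,0,0],[-0.04,0.09,0,0],[-0.04,0.09,0,0]]' | grep -E "pos|^force"
python3 -c "
from h import *
cf();im,d=read_camera('top');np.save('t1.npy',d)
im2,d2=read_camera('side');np.save('s1.npy',d2)
a=cv2.resize(im[170:255,195:300],(640,518),interpolation=cv2.INTER_CUBIC)[:300+200]
b=cv2.resize(im2[175:245,205:305],(800,560),interpolation=cv2.INTER_CUBIC)
cv2.imwrite('pics/f.png',a);cv2.imwrite('pics/g.png',b)"
```

```text
eef_pos: [0.3846, 0.1986, 0.2129]
force: [0.9, -0.5, -0.0]
t 9.15 console x,y,tipz mm [-35.6 182.1 195.9] tool axes in console x: [-1. -0.] zax [ 0. -0. -1.] F [ 0.9 -0.5 -0. ] -0.0004653860976263704
```

View pics/g.png

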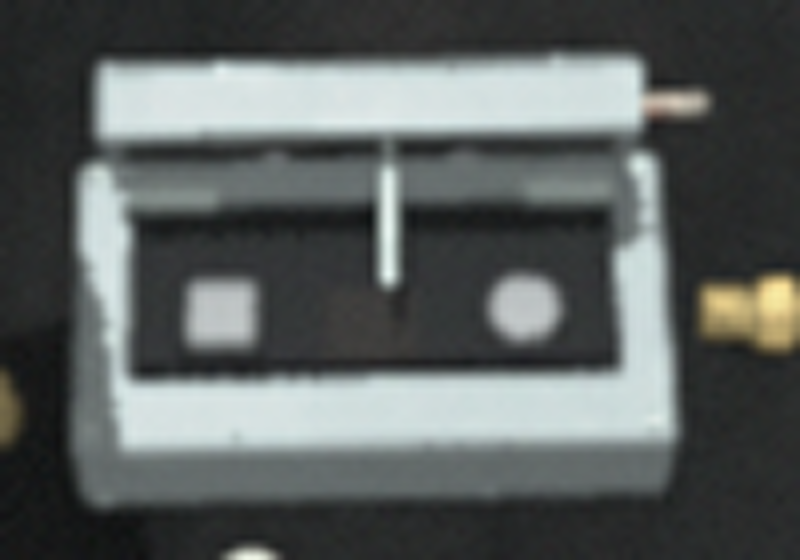

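The round key is on the right, at crop (525,308); the square key is on the left at (222,313). The cover stands open with the pin midway. I'll check the key position, then travel over it at height.

```bash
python3 -c "
from h import *
p=camera_params('side');q=onplane(p,[(204.5+525/8,174.5+308/8),(204.5+222/8,174.5+313/8)],.063)[:,:2]-C;print(q@ex,q@ey)"
python3 -m inch '[[-0.007,-0.096,0,0],[-0.007,-0.096,0,0],[-0.007,-0.096,0,0],[-0.007,-0.096,0,0],[-0.007,-0.096,0,0]]' | grep -E "pos|^force"
python3 -m inch '[[0,-0.096,0,0],[0,0,0,0],[0,0,0.06,0],[0,0,0.06,0],[0,0,0,0]]' | grep -E "pos|^force"
python3 -c "
from h import *
cf()"
```

```text
[-0.0154756  -0.01553834] [-0.04712175  0.04247002]
eef_pos: [0.4463, 0.0124, 0.2128]
force: [1.6, 0.7, -0.4]
eef_pos: [0.4523, -0.023, 0.1613]
force: [-2.2, 0.7, -0.4]
t 10.08 console x,y,tipz mm [-25.9 -49.3 144.3] tool axes in console x: [-1.     0.001] zax [-0.009  0.001 -1.   ] F [-2.2  0.7 -0.4] -3.917508077876462e-06
```

```bash
python3 -m inch '[[0,0,0.06,0],[0,0,0.06,0],[0,0,0.06,0],[0,0,0.02,0],[0,0,0,0]]' | grep -E "pos|^force"
python3 -m inch '[[0,0,0,0],[0,0,0,0],[0,0,0,0],[0,0,0,0],[0,0,0,0]]' | grep -E "pos|^force"
python3 -c "
from h import *
cf();im2,d2=read_camera('side')
b=cv2.resize(im2[165:245,195:305],(770,560),interpolation=cv2.INTER_CUBIC)
cv2.imwrite('pics/i.png',b)"
```

```text
eef_pos: [0.4544, -0.0224, 0.0838]
force: [-0.3, 0.2, -0.2]
eef_pos: [0.4568, -0.0228, 0.0859]
force: [0.6, -0.5, -1.0]
t 10.92 console x,y,tipz mm [-21.5 -50.3  68.9] tool axes in console x: [-1.    -0.001] zax [ 0.002 -0.    -1.   ] F [ 0.6 -0.5 -1. ] -0.0005399010513225097
```

View pics/i.png

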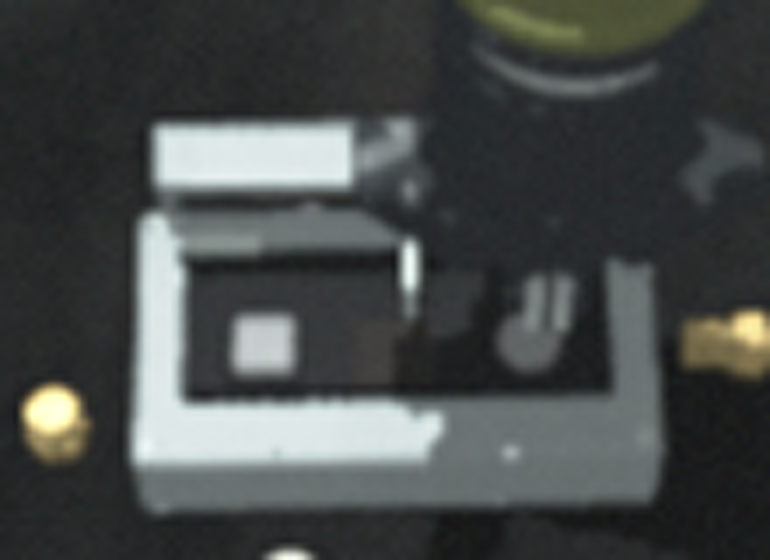

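The shut fingertips at crop (550,325) stand above and slightly right of the round key, which is at (528,343). The cover is still open and the striker pin is clear. Work out the lateral correction.

```bash
python3 -c "
from h import *
p=camera_params('side')
for z in (.09,.096,.1):
  q=onplane(p,[(194.5+550/7,164.5+332/7)],z)[:,:2]-C;print(z,q@ex,q@ey)
q=onplane(p,[(194.5+528/7,164.5+343/7)],.063)[:,:2]-C;print('key',q@ex,q@ey)"
```

```text
0.09 [-0.02721483] [-0.05229724]
0.096 [-0.03043384] [-0.05186752]
0.1 [-0.03257984] [-0.05158104]
key [-0.01680568] [-0.04660138]
```

```bash
python3 -m inch '[[-0.004,0.0125,0,0],[0,0,0.03,0],[0,0,0.03,0],[0,0,0,0],[0,0,0,0]]' | grep -E "pos|^force"
python3 -m inch '[[0,0,0.008,0],[0,0,0.006,0],[0,0,0.005,0],[0,0,0,0],[0,0,0,0]]' | grep -E "pos|^force"
```

```text
eef_pos: [0.4558, -0.0171, 0.0606]
force: [0.2, 0.6, -0.4]
eef_pos: [0.4564, -0.0175, 0.0534]
force: [0.1, 0.2, -0.7]
```

```bash
python3 -m inch '[[0,0,0.005,0],[0,0,0.005,0],[0,0,0,0],[0,0,0,0],[0,0,0,0]]' | grep -E "pos|^force"
python3 -m inch '[[0,0,0.003,0],[0,0,0.003,0],[0,0,0,0],[0,0,0,0],[0,0,0,0]]' | grep -E "pos|^force"
```

```text
eef_pos: [0.4567, -0.0175, 0.0495]
force: [0.3, 0.7, 2.7]
eef_pos: [0.4568, -0.0175, 0.0474]
force: [-0.1, -0.1, 7.5]
```

```bash
python3 -m inch '[[0,0,0.003,0],[0,0,0.002,0],[0,0,0,0],[0,0,0,0],[0,0,0,0]]' | grep -E "pos|^force"
python3 -c "
from h import *
cf()"
```

```text
eef_pos: [0.4568, -0.0175, 0.0473]
force: [-6.1, 0.3, 28.9]
t 13.05 console x,y,tipz mm [-20.1 -45.2  30.3] tool axes in console x: [-1.    -0.001] zax [ 0.002 -0.    -1.   ] F [-6.1  0.3 28.9] 5.673226748689196e-06
```

Key fully down on its stop (29 N). Release, go up, then around behind the cover.

```bash
python3 -m inch '[[0,0,-0.02,0],[0,0,-0.06,0],[0,0,-0.08,0],[0,0,-0.08,0],[0,0,-0.08,0]]' | grep -E "pos|^force"
python3 -m inch '[[-0.07,0.037,0,0],[-0.07,0.037,0,0],[-0.073,0.037,0,0],[0,0,0,0],[0,0,0,0]]' | grep -E "pos|^force"
python3 -c "
from h import *
cf();p=camera_params('side');f,d=read_camera('side')
# cover top edge check: depth points on front edge strip
for u in (222,228,275,282): print(u,[np.round(1e3*withdepth(p,[(u,v)],d)[0,2]) for v in range(178,216,4)])"
```

```text
eef_pos: [0.4554, -0.0173, 0.1737]
force: [0.1, -0.7, 0.3]
eef_pos: [0.5283, 0.048, 0.1723]
force: [-0.4, 0.0, -0.3]
t 13.88 console x,y,tipz mm [6.550e+01 1.000e-01 1.553e+02] tool axes in console x: [-1.    -0.003] zax [-0.001 -0.    -1.   ] F [-0.4  0.  -0.3] 0.00021813229570420372
222 [np.float64(-2.0), np.float64(-3.0), np.float64(118.0), np.float64(115.0), np.float64(0.0), np.float64(56.0), np.float64(55.0), np.float64(53.0), np.float64(56.0), np.float64(54.0)]
228 [np.float64(1.0), np.float64(-1.0), np.float64(117.0), np.float64(115.0), np.float64(-2.0), np.float64(59.0), np.float64(53.0), np.float64(53.0), np.float64(52.0), np.float64(61.0)]
275 [np.float64(0.0), np.float64(118.0), np.float64(116.0), np.float64(110.0), np.float64(42.0), np.float64(59.0), np.float64(56.0), np.float64(55.0), np.float64(54.0), np.float64(57.0)]
282 [np.float64(-2.0), np.float64(119.0), np.float64(119.0), np.float64(115.0), np.float64(77.0), np.float64(48.0), np.float64(41.0), np.float64(43.0), np.float64(44.0), np.float64(44.0)]
```

The cover is still open, with its edge about 118 mm high. Descend behind it.

```bash
python3 -m inch '[[0,0,0.05,0],[0,0,0.06,0],[0,0,0.06,0],[0,0,0.03,0],[0,0,0,0]]' | grep -E "pos|^force"
python3 -m inch '[[0.01,0,0,0],[0.01,0,0,0],[0.01,0,0,0],[0.01,0,0,0],[0,0,0,0]]' | grep -E "pos|^force"
python3 -c "
from h import *
cf()"
```

```text
eef_pos: [0.5232, 0.0461, 0.0897]
force: [-1.2, -0.3, 0.6]
eef_pos: [0.5114, 0.0427, 0.0939]
force: [-0.5, 0.2, -0.0]
t 14.77 console x,y,tipz mm [47.9 -0.7 76.9] tool axes in console x: [-1. -0.] zax [ 0.001 -0.    -1.   ] F [-0.5  0.2 -0. ] 0.0002079668226459532
```

```bash
python3 -m inch '[[0.0125,0,0,0],[0.0125,0,0,0],[0.0125,0,0,0],[0,0,0,0],[0,0,0,0]]' | grep -E "pos|^force"
python3 -m inch '[[0.009,0,0.002,0],[0.009,0,0.003,0],[0.009,0,0.003,0],[0.009,0,0.003,0],[0,0,0,0]]' | grep -E "pos|^force"
python3 -c "
from h import *
cf()"
```

```text
eef_pos: [0.497, 0.0391, 0.093]
force: [-0.1, 0.3, 0.9]
eef_pos: [0.4824, 0.0353, 0.0881]
force: [-0.3, -0.7, 0.6]
t 15.6 console x,y,tipz mm [17.9 -0.5 71.1] tool axes in console x: [-1.    -0.001] zax [-0.002 -0.    -1.   ] F [-0.3 -0.7  0.6] -0.00014054844781187967
```

```bash
python3 -c "
from h import *
p=camera_params('side');f,d=read_camera('side')
for u in (222,228,235,268,275,282): print(u,[int(1e3*withdepth(p,[(u,v)],d)[0,2]) for v in range(178,226,3)])"
```

```text
222 [181, -1, 1, -1, -1, 80, 96, 107, 106, 99, 54, 54, 837, 56, 51, 43]
228 [179, 168, -1, 0, -2, 82, 94, 109, 105, 100, 54, 61, 61, 63, 53, 44]
235 [152, 164, 154, 16, 16, 84, 97, 107, 103, 97, 55, 62, 61, 61, 54, 44]
268 [173, 166, 0, -2, 0, 83, 101, 108, 103, 97, 54, 60, 62, 56, 51, 44]
275 [178, 0, -2, 0, 1, 86, 98, 108, 103, 95, 51, 52, 55, 57, 50, 45]
282 [0, 0, 0, 9, 69, 86, 101, 111, 104, 96, 43, 44, 43, 55, 47, 44]
```

The cover is following: its edge is at about 110 mm (about 0.7 rad), as planned. Continue the arc.

```bash
python3 -m inch '[[0.008,0,0.005,0],[0.008,0,0.0055,0],[0.008,0,0.006,0],[0.0075,0,0.006,0],[0,0,0,0]]' | grep -E "pos|^force"
python3 -m inch '[[0.009,0,0.007,0],[0.009,0,0.006,0],[0.01,0,0.006,0],[0.01,0,0.006,0],[0,0,0,0]]' | grep -E "pos|^force"
python3 -m inch '[[0.01,0,0.006,0],[0.01,0,0.006,0],[0.005,0,0.006,0],[0,0,0.004,0],[0,0,0,0]]' | grep -E "pos|^force"
python3 -c "
from h import *
cf()"
```

```text
eef_pos: [0.4705, 0.032, 0.0793]
force: [-0.7, -1.1, 1.7]
eef_pos: [0.4551, 0.0284, 0.0689]
force: [1.7, 0.4, 1.3]
eef_pos: [0.4459, 0.0257, 0.0602]
force: [-0.2, -1.3, 3.7]
t 16.9 console x,y,tipz mm [-19.8  -0.6  43.2] tool axes in console x: [-1.    -0.001] zax [-0.002 -0.    -1.   ] F [-0.2 -1.3  3.7] 0.0002746649346726639
```

Tip at 70 mm. Press to the stop.

```bash
python3 -m inch '[[0,0,0.003,0],[0,0,0.003,0],[0,0,0.002,0],[0,0,0,0],[0,0,0,0]]' | grep -E "pos|^force"
python3 -m inch '[[0,0,0.002,0],[0,0,0.002,0],[0,0,0,0],[0,0,0,0],[0,0,0,0]]' | grep -E "pos|^force"
```

```text
eef_pos: [0.4456, 0.0256, 0.0588]
force: [-5.7, -2.0, 21.6]
eef_pos: [0.4457, 0.0256, 0.0585]
force: [-10.3, -2.1, 35.6]
```

At the stop again. Let go and check.

```bash
python3 -m inch '[[0,0,-0.01,0],[0,0,-0.03,0],[0,0,-0.06,0],[0,0,-0.08,0],[0,0,-0.08,0]]' | grep -E "pos|^force"
python3 -m inch '[[0,0.09,0,0],[0,0.09,0,0],[0,0.09,0,0],[0,0.09,0,0],[0,0.09,0,0]]' | grep -E "pos|^force"
python3 -m inch '[[0,0,0,0],[0,0,0,0],[0,0,0,0],[0,0,0,0],[0,0,0,0]]' | grep -E "pos|^force"
python3 -c "
from h import *
p=camera_params('side');f,d=read_camera('side');d0=np.load('side0.npy')
for u in (228,240,250,262,275): print(u,[int(1e3*withdepth(p,[(u,v)],d)[0,2]) for v in range(190,226,3)],[int(1e3*withdepth(p,[(u,v)],d0)[0,2]) for v in range(190,226,3)])
i0=cv2.imread('pics/side0.png');df=cv2.absdiff(i0,f).max(2)[150:270,190:370]
for n,(u,v) in dict(plug=(202,225),fit=(236,250),adap=(302,214),pad=(344,219),drv=(262,189)).items(): print(n,cv2.absdiff(i0,f).max(2)[v-5:v+6,u-5:u+6].mean())
print(read_state()['t'])"
```

```text
eef_pos: [0.4454, 0.0262, 0.16]
force: [1.3, 0.0, -0.1]
eef_pos: [0.4003, 0.2014, 0.1596]
force: [0.5, 0.1, 0.1]
eef_pos: [0.4018, 0.199, 0.1597]
force: [-0.0, -0.0, 0.5]
228 [-2, 0, 76, 76, 74, 75, 74, 74, 76, 77, 61, 46] [-2, 0, 76, 75, 76, 76, 75, 74, 75, 75, 63, 44]
240 [16, 7, 76, 75, 76, 75, 77, 76, 75, 76, 62, 44] [15, 7, 73, 75, 74, 75, 75, 76, 76, 73, 60, 46]
250 [14, 1, 73, 73, 73, 76, 75, 77, 75, 77, 59, 44] [15, -1, 76, 75, 76, 75, 77, 76, 71, 75, 59, 41]
262 [0, -1, 78, 73, 76, 78, 74, 76, 76, 74, 59, 42] [0, -4, 73, 74, 74, 71, 75, 75, 78, 74, 59, 43]
275 [-2, 0, 75, 76, 77, 73, 76, 73, 75, 71, 56, 43] [0, 0, 73, 75, 76, 75, 77, 76, 76, 73, 56, 44]
plug 50.06611570247934
fit 16.355371900826448
adap 16.90082644628099
pad 6.297520661157025
drv 12.892561983471074
19.0333
```

The cover is shut and latched: its surface is flat at 76 mm, as at the start. The fitting, adapter, memo pad and driver show no change; the arm's shadow most likely explains the plug's difference. The robot is clear.

```bash
python3 -c "
from h import *
print(robot.hand_in())"
```

```text
the job is handed in; nothing more can be done
None
```

The job is handed in, with no verdict returned: the cover popped open, the round key went down to its stop (29 N) and was released, and the cover is latched shut again; the square key and the loose things were not touched as far as I could tell, though the brass plug's and paper roll's final positions were not confirmed.

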